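Gauge the slot of a closed press

ROBOT

A 7-joint arm with a two-finger parallel gripper is mounted at the origin on a cart in front of the work surface, level with it; the furniture and walls round the work are solid. World frame = base frame: x ahead of the robot, y to its left, z up, the work surface at z = 0. Lengths are in m, angles in rad, forces in N, time in s.
With the tool pointing down it reaches from about 0.4 to 0.85 m from the base axis. Payload 10.4 kg.
Tool frame: the origin (TCP) lies on the centre line of the jaws, within the pads' length; the fingertips stand 8 mm ahead of it and the grasp point (between the pads) lies 11 mm behind it; z points along the fingers, y is the direction in which the jaws open and shut (so a half turn about z gives the same grasp; the last joint's range is limited). The gripper opens to 85 mm and grips with 20 to 120 N. Pads are 22 mm wide; open, the fingers measure 114 mm over their backs; the gripper's body (76 mm by 85 mm) begins 54 mm behind the grasp point. The pads swing forward as they close: fully open they stand 13 mm farther back than shut.
Start: joints at [1.264, 0.332, -0.065, 1.46, 0.022, 1.35, -0.088], TCP at [0.175, -0.6, 0.239] pointing down, gripper open.
Joint ranges: [-2.6, 2.6], [-0.5, 2.12], [-1.47, 1.34], [0.16, 2.42], [-1.27, 4.41], [0.06, 2.06], [-2.6, 2.6]. Speed limits (rad/s): [2.22, 2.22, 2.79, 2.79, 3.14, 3.14, 3.14].

INTERFACE

Orientations are given as a unit quaternion [x, y, z, w].
In Python, from workcell import manip gives the robot as it stands.
- The arm moves only by the tool arm_command, never from a script. Its argument "targets" is text: rows parted by semicolons, each of 6 numbers parted by spaces: the shift along the tool's x, y, z in mm, then the turn, a rotation vector about the tool's x, y, z in rad. A call has 1 to 5 rows; each row shifts and turns the commanded pose from where the row before left it, along the tool's axes as they then stand; what a row does not reach is not made up. A row lasts 1/8 s, in which the tool goes at most 62.5 mm and 10.7 degrees, less where a joint would pass 70% of its speed; a pose out of reach is approached as far as the arm can. A call is refused whole if a number of a shift passes 62.5 or a number of a turn 0.188, either way. A call with a gripper value outside its range is refused whole. "grip" is the finger opening in mm, from 0 to 85.4, set as the call begins (left out, the last holds). The fingers move at their own pace and stop on an object; "squeeze" is the grip in N (left out, the last holds). Time passes only in rows, so rows that do not move let the fingers close. It gives the time, the measured TCP pose, the force and the opening at its end, in the units of the state.
- manip.get_obs(): the state, without advancing time (a new reading comes with each control period).
- manip.camera(name): name is "side" or "top" or "wrist"; returns a dict with "frame" (420x560x3 uint8, red, green, blue), "vertical_fov" (degrees; the focal length in pixels is half the picture's height over the tangent of half this angle, whatever the lens; pixels are square), "cx", "cy" (the principal point, pixels), "distortion" ([k1, k2, p1, p2, k3] as OpenCV has them; the pictures are not rectified), "rvec" (rotation vector, rad) and "tvec" (3), from world to camera coordinates, as OpenCV has them. Camera axes: x right, y down, z forward; pixel columns grow to the right and rows downward; lengths in m; the calibration is good to about 2 mm. A picture is of the moment at which its call begins. There is no depth.
- manip.hand_in(): hands the job in, once; it reports no verdict.
Trained networks look in a picture, given as the dict that the camera call returned (one of the last four; its "shot" number tells which), for a name from the list of things; names that differ only in an ending like _2 or _b are one class to them, and where a whole thing is asked for, a point or a joint stands for the part that bears it (a point fixed in the world has none). Each returns a list of dicts, best first, with "p" (0 to 1); they miss things now and then, are a little off and sometimes report something else, mostly with a low value. They report only what shows in the picture. A call takes as long as a camera call.
- manip.search_frame(picture, name): "xyz" ([x, y, z] in m, in the coordinates of the camera as it stood for that picture, good to about 4 mm: the middle of the surface that is visible of it).
The state is a dict: "clock": time; "joint_pos": joint angles; "joint_velocities": joint speeds; "tau": joint torques, N m; "position": TCP position; "ee_rot": TCP orientation; "ft_force": force on the tool from outside, world axes, zero at the start; "torque": the same for the moment, N m; "grip_width": opening from 0.0 (shut) to 1.0 (fully open).
Only numpy, scipy, OpenCV 4.12 (cv2) and the standard library are available. Lean on these libraries where they do the work, as an engineer would, in place of code of your own. Each camera call takes 0.05 s, during which the arm holds its last target.

TASK

Lower the open lid of the small press until it is fully shut. Then pick up the taper gauge by its upright grip, lay its blade flat on the press's lower plate in front of the lid and slide it straight into the slot under the lid until it drags snugly against both plates, without prising the lid up. Finish while still holding the gauge there, blade in the slot and lightly pressed between the plates: do not let go of it, and leave the bottle, tin and spool standing where they are.

Things in the scene. Friction and masses are not known exactly. Their poses are not given: they have to be found in the camera images.
- press: Fixed wooden press, slab 200 x 170 x 22 mm; origin at the centre of its underside, z up. Local +x runs from the open mouth to the hinge, y across. Side rails 15 mm wide (outer faces y = +-85 mm, tops z = 38.5 mm) run from x = -55 to +90 mm; the shut lid rests on them. Hinge line at x = +85, z = 39 mm. The mouth faces the robot's left or half towards the robot.
- slot_mouth (a point): Middle of the shut lid's front lower edge: press-local (-55, 0, 39) mm. The slot lies below it; the gauge goes in along press +x. Drag builds up within a few mm once the taper meets the lid edge; at about 5 to 9 N of push the lid starts to lift, 1 mm at its edge for each 11 mm further in.
- lower_plate: Fixed flat steel plate 185 x 130 x 10 mm lying on the slab between the rails, parallel to the press; same axes and x, y centre as the press (plate spans local x -99.5 to +85.5, y -65 to +65 mm). Origin 10 mm below its top face. Its front 45 mm lies open in front of the shut lid. Its height differs between starts so that the slot between it and the shut lid is 4.5 to 7 mm high.
- lower_top (a point): Point on the top face of the lower plate, above the press origin: world height of that face (32 to 34.5 mm).
- press_lid (a joint): Lid hinge angle in rad: 0 = fully shut, positive = open (its front edge swings up and back towards press +x); range 0 to 1.3. Starts at 0.45 to 0.85. Stiff hinge: the lid stays where it is left (friction about 0.6 N m) and needs about 4 N pressed near its front edge to go down; a stop at 0 ends it.
- lid_hinge (a point): Middle of the hinge line (axis along press y), at the lid's lower face.
- lid_edge (a point): Middle of the top of the lid's front edge. Lid: 140 mm from hinge to front edge, 170 mm wide, 13 mm thick in all (its lower face passes through the hinge line), faced underneath with a 3 mm steel sheet, the upper plate, with a wooden knob 25 mm across and 22 mm tall standing on its middle, 40 mm behind the front edge.
- gauge: Loose steel taper gauge (90 g) with a square upright wooden grip; origin on its flat underside below the grip's axis, z up. Its blade runs along its own +x to a tip at x = 89 mm; 20 mm wide, flat underneath, top sloping from 9 mm thick at x = 9 mm down to 2 mm at the tip (1 mm in 11.4 mm). Grip 16 x 16 mm standing from z = 12 to 66 mm on a foot 18 x 20 x 12 mm. It starts on the bare bench to the right of the press.
- gauge_tip (a point): Middle of the blade tip, at the flat underside: gauge-local (89, 0, 0) mm.
- gauge_grip (a point): On the grip's axis, 45 mm above the gauge's underside: a good place to grasp.
- glue_bottle: Loose bystander: white glue bottle 43 mm across, 112 mm tall; origin under its centre.
- round_tin: Loose bystander: round tin 56 mm across, 35 mm tall; origin under its centre.
- thread_spool: Loose bystander: thread spool 32 mm across, 42 mm tall; origin under its centre.

How it is judged:
On the way, in this order (a step that is already met when the one before it is completed fails the run):
1. the lid is lowered fully shut while the gauge is still outside the slot (value of joint press_lid below 0.012 rad and distance between gauge_tip and slot_mouth above 0.03 m), for 0.2 s.
2. the gauge's blade is inside the slot under the shut lid, touching the upper plate (x of gauge_tip in the frame of press above -0.04 m and z of gauge_tip in the frame of press below 0.039 m and horizontal distance between gauge_tip and slot_mouth below 0.1 m and value of joint press_lid below 0.015 rad and contact force between gauge and press_lid above 0.8 N), for 0.1 s.
At the end, for the whole second after the job is handed in: Lid shut (under 0.015 rad, 2 mm at its edge); gauge flat (tilt under 0.07 rad) and straight (within 0.2 rad) in the slot, tip at least 15 mm behind the lid's front edge, pressed with at least 0.8 N against both upper and lower plate, at rest and still gripped by the fingers (value of joint press_lid below 0.015 rad and x of gauge_tip in the frame of press above -0.04 m and y of gauge_tip in the frame of press between -0.06 and 0.06 m and z of gauge_tip in the frame of lower_plate below 0.013 m and angle between the x axis of gauge and the x axis of press, either way round below 0.2 rad and angle between gauge's own z axis and vertical below 0.07 rad and contact force between gauge and press_lid above 0.8 N and contact force between gauge and lower_plate above 0.8 N and contact force between the fingers and gauge above 1.5 N and linear speed of gauge below 0.01 m/s); the arm keeps its last pose, push and grip.
It fails at once if the glue bottle is disturbed (distance of glue_bottle from where it was at the start of the episode above 0.02 m).
It fails at once if the tin is disturbed (distance of round_tin from where it was at the start of the episode above 0.02 m).
It fails at once if the spool is disturbed (distance of thread_spool from where it was at the start of the episode above 0.02 m).
It also fails if it takes over 69 s, if anything falls off the work surface, if the arm or the gripper's body presses on something with over 40 N, if the wrist force passes 120 N, or if a joint passes its speed limit or range.

## Working session

There is one attempt and no reset: what is moved stays moved. The work goes in short steps, Python scripts to look and compute and a tool call to move; the robot and the scene stay as the last step left them, time stands still between calls to the robot, and variables do not carry over. Pictures are saved under pics/ and viewed, and the job is handed in when it is done.

Besides the shell and the picture viewer there is one more tool, called after ">>>" by a JSON object that holds its "name" and its "arguments". arm_command: Moves the arm, as the interface text tells. Its arguments: {"type":"object","properties":{"targets":{"type":"string"},"grip":{"type":"number"},"squeeze":{"type":"number"}},"required":["targets"]}

```bash
mkdir -p pics
cat > h.py <<'E'
import numpy as np, cv2
from workcell import manip
from scipy.spatial.transform import Rotation as R
def shot(n,fn=None):
    p=manip.camera(n)
    if fn: cv2.imwrite('pics/'+fn,p['frame'][:,:,::-1])
    return p
def K(p):
    h,w=p['frame'].shape[:2]; f=h/2/np.tan(np.radians(p['vertical_fov'])/2)
    return np.array([[f,0,p['cx']],[0,f,p['cy']],[0,0,1.]])
def toworld(p,xyz):
    Rm=cv2.Rodrigues(np.array(p['rvec'],float))[0]
    return Rm.T@(np.array(xyz)-np.array(p['tvec'],float).ravel())
def find(p,name,k=2):
    for d in manip.search_frame(p,name)[:k]:
        print(name,round(d['p'],2),np.round(toworld(p,d['xyz']),4))
def pix(p,X):
    return cv2.projectPoints(np.array(X,float).reshape(-1,3),np.array(p['rvec'],float),np.array(p['tvec'],float),K(p),np.array(p['distortion'],float))[0].reshape(-1,2)
def ray(p,uv,z):
    q=cv2.undistortPoints(np.array(uv,float).reshape(-1,1,2),K(p),np.array(p['distortion'],float)).reshape(-1,2)
    Rm=cv2.Rodrigues(np.array(p['rvec'],float))[0]; c=-Rm.T@np.array(p['tvec'],float).ravel()
    o=[]
    for a in q:
        d=Rm.T@np.array([a[0],a[1],1]); o.append(c+d*(z-c[2])/d[2])
    return np.array(o)
E
python3 - <<'E'
from h import *
for n in ['side','top']:
    p=shot(n,n+'0.png'); print(n, p['tvec'],p['vertical_fov'])
    for k in ['press','slot_mouth','lower_plate','lower_top','lid_hinge','lid_edge','gauge','gauge_tip','gauge_grip','glue_bottle','round_tin','thread_spool']: find(p,k)
o=manip.get_obs(); print(o)
E
```

```text
side [0.52981358 0.15363472 0.82733247] 53.89025976186829
press 0.8 [0.5674 0.0847 0.0357]
press 0.69 [0.5737 0.0586 0.1036]
slot_mouth 0.77 [0.5686 0.0851 0.0415]
lower_plate 0.9 [0.5463 0.0908 0.0321]
lower_top 0.6 [0.5427 0.0835 0.0365]
lid_hinge 0.63 [0.5697 0.0598 0.103 ]
lid_hinge 0.18 [ 0.4652 -0.2209  0.0109]
lid_edge 0.75 [0.5732 0.0566 0.0995]
gauge 0.92 [ 0.4704 -0.2193  0.0134]
gauge_tip 0.87 [ 0.4662 -0.2208  0.0086]
gauge_grip 0.65 [ 0.4626 -0.2199  0.0111]
glue_bottle 0.73 [ 0.5885 -0.3158  0.0656]
round_tin 0.95 [ 0.5978 -0.2415  0.0337]
round_tin 0.39 [ 0.4639 -0.2223  0.0095]
thread_spool 0.95 [0.6903 0.1923 0.0321]
top [-0.07708706  0.55315273  1.00493992] 49.134908868690076
press 0.93 [0.5836 0.0376 0.081 ]
slot_mouth 0.56 [0.5808 0.0353 0.0758]
lower_top 0.83 [0.5132 0.1094 0.0341]
lower_top 0.63 [ 0.602  -0.2599  0.0332]
lid_hinge 0.8 [0.5806 0.0338 0.0849]
lid_edge 0.68 [0.577  0.0373 0.0756]
lid_edge 0.57 [0.5818 0.0389 0.0862]
gauge 0.59 [ 0.4951 -0.2386  0.006 ]
gauge_tip 0.75 [ 0.4922 -0.2375  0.0031]
gauge_grip 0.65 [ 0.4921 -0.2345  0.0055]
glue_bottle 0.
[... 225 characters left out ...]
ray([ 1.26442524,  0.33222221, -0.06469915,  1.46010806,  0.02162846,
        1.34990482, -0.08849984]), 'joint_velocities': array([-5.80579289e-04, -8.53202034e-04, -1.11869218e-03,  3.77403775e-05,
       -2.08613434e-03, -1.28413297e-03,  1.02857115e-03]), 'tau': array([-2.14073002e-04, -6.25235081e+01,  4.87472001e-02, -3.91826069e+01,
        1.64715591e-02,  1.91135965e-03,  3.66859661e-05]), 'position': array([ 0.1749981 , -0.60001667,  0.2393198 ]), 'ee_rot': array([ 9.89950485e-01,  1.41414415e-01, -1.28108010e-06,  2.73667767e-05]), 'ft_force': array([ 0.18213762, -1.20140302, -0.14257789]), 'torque': array([-0.03740905,  0.02859975,  0.01795516]), 'grip_width': 1.0010963247415363}
```

View pictures.

View pics/side0.png

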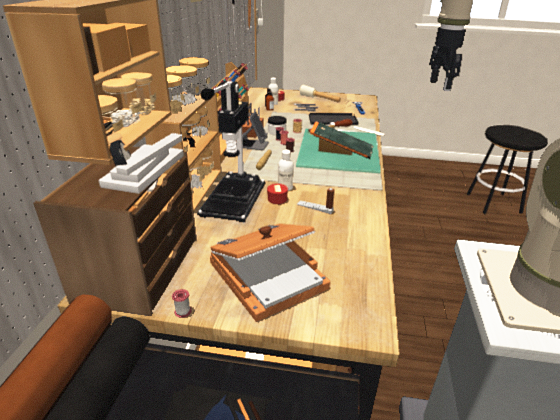

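View pics/top0.png

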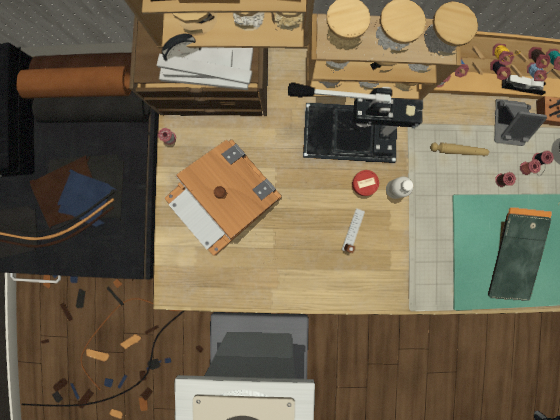

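Run:
```python
import cv2
s=cv2.imread('pics/side0.png');t=cv2.imread('pics/top0.png')
def c(im,x0,y0,x1,y1,k,f): cv2.imwrite('pics/'+f,cv2.resize(im[y0:y1,x0:x1],None,fx=k,fy=k,interpolation=cv2.INTER_CUBIC))
c(s,200,215,340,320,5,'s1.png'); c(t,155,130,295,260,5-.5,'t1.png'); c(t,320,160,420,260,6,'t2.png'); c(s,250,140,350,220,6,'s2.png')
```

```text
(no output)
```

View pics/s1.png

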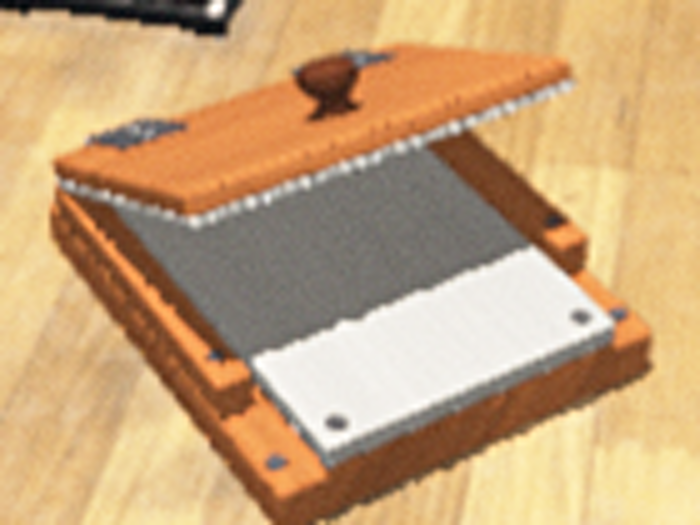

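View pics/t1.png

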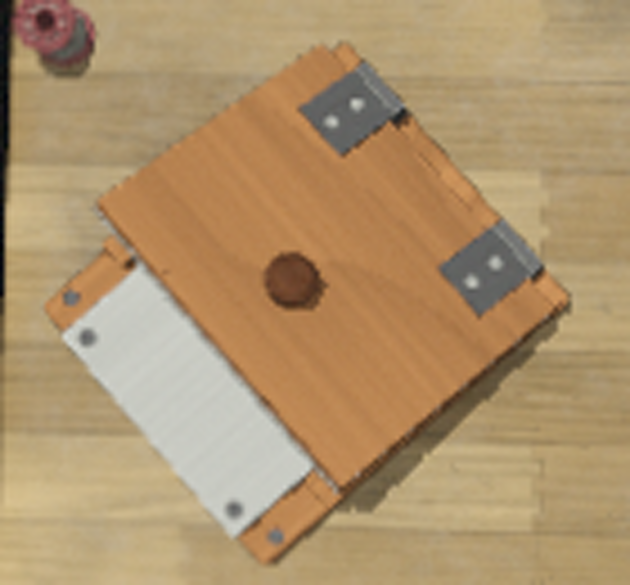

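View pics/t2.png

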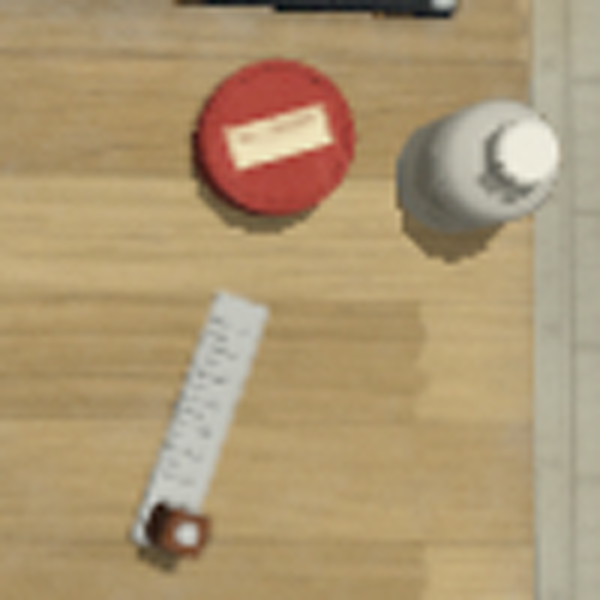

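View pics/s2.png

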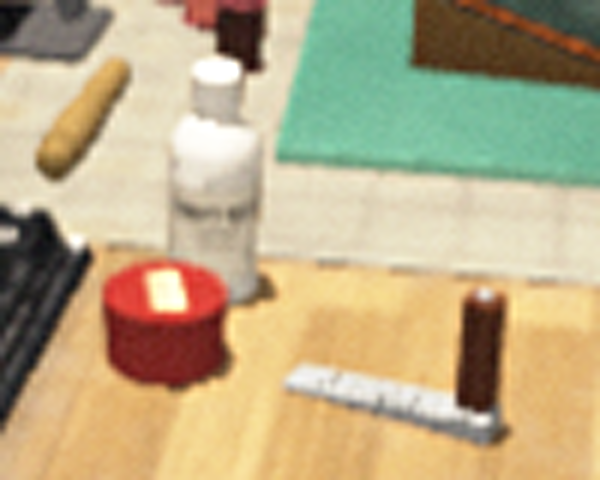

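```bash
cat > fit.py <<'E'
from h import *
from scipy.optimize import least_squares
S=shot('side');T=shot('top')
def u(c,o,k): return (np.array(c)+.5)/k-.5+np.array(o)
su=lambda x,y:u((x,y),(200,215),5); tu=lambda x,y:u((x,y),(155,130),4.5)
def lid(x,z,y,a): # x from hinge toward front, z above lower face
    return [85-x*np.cos(a)+z*np.sin(a), y, 39+x*np.sin(a)+z*np.cos(a)]
obs=lambda a,zp:[(S,su(650,345),[-100,-85,22]),(S,su(325,455),[-99.5,65,zp]),(S,su(615,325),[-99.5,-65,zp]),
(T,tu(62,335),[-99.5,65,zp]),(T,tu(235,537),[-99.5,-65,zp]),(T,tu(268,563),[-100,-85,22]),(T,tu(46,312),[-100,85,22]),
(S,su(190,222),lid(140,0,85,a)),(S,su(575,85),lid(140,0,-85,a)),(T,tu(97,205),lid(140,13,85,a)),(T,tu(338,490),lid(140,13,-85,a)),(T,tu(292,280),lid(100,30,0,a))]
def res(q):
    x,y,th,a,zp=q; r=[]
    for p,m,X in obs(a,zp):
        X=np.array(X)/1000; c,s=np.cos(th),np.sin(th)
        W=[x+c*X[0]-s*X[1],y+s*X[0]+c*X[1],X[2]]
        r+=list(pix(p,W)[0]-m)
    return np.array(r)
f=least_squares(res,[.58,.05,-.7,.6,33.],loss='soft_l1'); print(f.x); print(np.round(res(f.x).reshape(-1,2),1))
J=f.jac; print('sd',np.sqrt(np.diag(np.linalg.inv(J.T@J)))*.7)
# gauge
s2=lambda x,y:u((x,y),(250,140),6); t2=lambda x,y:u((x,y),(320,160),6)
go=[(T,t2(218,292),[89,10,2]),(T,t2(268,310),[89,-10,2]),(T,t2(187,533),[0,0,66]),(T,t2(134,540),[-9,10,3]),
(S,s2(484,294),[0,0,66]),(S,s2(303,368),[89,10,2] ),(S,s2(286,388),[89,-10,0]),(S,s2(500,440),[-9,10,0])]
def gr(q,go=go):
    x,y,th=q;r=[]
    for p,m,X in go:
        X=np.array(X)/1000; c,s=np.cos(th),np.sin(th)
        r+=list(pix(p,[x+c*X[0]-s*X[1],y+s*X[0]+c*X[1],X[2]])[0]-m)
    return np.array(r)
g=least_squares(gr,[.46,-.22,-.2],loss='soft_l1'); print(g.x,np.round(gr(g.x).reshape(-1,2),1))
E
python3 fit.py
```

```text
[ 0.56571127  0.05398111 -0.83454571  0.46486277 30.86786686]
[[ 0.9 -3.7]
 [-0.1 -0.3]
 [-0.   0.3]
 [ 0.1  0.4]
 [ 0.   0.5]
 [-0.9  1.5]
 [-1.3 -1. ]
 [-0.2  1. ]
 [ 0.2  0.1]
 [-0.  -1. ]
 [ 1.3 -0.5]
 [ 0.3 -0.2]]
sd [6.10878511e-04 7.09639823e-04 6.54767400e-03 8.70655570e-03
 1.33798420e+00]
[ 0.45933295 -0.22442281 -0.31569106] [[-0.1 -0.1]
 [-0.  -0.2]
 [ 0.7  0.6]
 [-0.2  0.2]
 [ 0.4 -0. ]
 [-3.8  2.5]
 [ 2.2 -3.5]
 [-2.5  0.7]]
```

```bash
sed -i 's/(S,s2(303,368),\[89,10,2\] ),(S,s2(286,388),\[89,-10,0\])/(S,s2(303,366),[89,-10,2]),(S,s2(286,384),[89,10,2])/; s/obs=lambda a,zp:\[(S,su(650,345),\[-100,-85,22\]),/obs=lambda a,zp:[/' fit.py; python3 fit.py
```

```text
[ 0.56571013  0.05378562 -0.83242915  0.46388357 30.69513933]
[[ 0.1 -0.3]
 [-0.   0.2]
 [ 0.2  0.5]
 [ 0.2  0.5]
 [-0.6  1.5]
 [-1.2 -0.8]
 [-0.   1. ]
 [ 0.2  0.1]
 [ 0.  -0.9]
 [ 1.5 -0.5]
 [ 0.3 -0.2]]
sd [6.29648738e-04 7.15795939e-04 6.52134032e-03 8.77334190e-03
 1.33412597e+00]
[ 0.45894868 -0.22416993 -0.32014026] [[-0.   0.1]
 [ 0.   0.1]
 [ 0.5  0.8]
 [-0.3  0.3]
 [ 0.5  0. ]
 [-0.4 -0.4]
 [-0.8 -0.1]
 [-2.4  0.7]]
```

```bash
cat > plan.py <<'E'
from h import *
PX,PY,PT=.5657,.0538,-.832
def loc(x,y,z):
    c,s=np.cos(PT),np.sin(PT); return np.array([PX+(c*x-s*y)/1e3,PY+(s*x+c*y)/1e3,z/1e3])
def pose(yaw): # tool down, tool x at yaw
    return R.from_euler('z',yaw)*R.from_euler('x',np.pi)
def plan(target,yaw,n,start=None):
    o=manip.get_obs()
    p,r=(o['position'],R.from_quat(o['ee_rot'])) if start is None else start
    p=np.array(p); q=pose(yaw); rv=(r.inv()*q).as_rotvec()/n
    d=(np.array(target)-p)/n; rows=[]
    for i in range(n):
        rows.append(' '.join('%.1f'%v for v in r.inv().apply(d)*1e3)+' '+' '.join('%.3f'%v for v in rv)); r=r*R.from_rotvec(rv)
    for i in range(0,n,5): print('; '.join(rows[i:i+5]))
    return np.array(target),q
def st():
    o=manip.get_obs(); r=R.from_quat(o['ee_rot']); x=r.apply([1,0,0])
    print('t',round(o['clock'],2),'pos',np.round(o['position'],4),'yaw',round(np.arctan2(x[1],x[0]),4),'z',np.round(r.apply([0,0,1]),4),'F',np.round(o['ft_force'],2),'w',round(o['grip_width']*85.4,1))
E
python3 - <<'E'
from plan import *
plan(loc(-14,-35,165),2.31,13)
E
```

```text
40.0 -39.7 5.7 0.000 0.000 -0.156; 45.7 -33.0 5.7 0.000 0.000 -0.156; 50.3 -25.5 5.7 0.000 0.000 -0.156; 53.6 -17.3 5.7 0.000 0.000 -0.156; 55.7 -8.8 5.7 0.000 0.000 -0.156
56.4 -0.1 5.7 0.000 0.000 -0.156; 55.7 8.7 5.7 0.000 0.000 -0.156; 53.7 17.2 5.7 0.000 0.000 -0.156; 50.3 25.3 5.7 0.000 0.000 -0.156; 45.8 32.8 5.7 0.000 0.000 -0.156
40.1 39.6 5.7 0.000 0.000 -0.156; 33.5 45.3 5.7 0.000 0.000 -0.156; 26.1 50.0 5.7 0.000 0.000 -0.156
```

>>> {"name": "arm_command", "arguments": {"targets": "40 -40 5.7 0 0 -0.156; 46 -33 5.7 0 0 -0.156; 50 -25.5 5.7 0 0 -0.156; 53.5 -17.5 5.7 0 0 -0.156; 55.5 -9 5.7 0 0 -0.156", "grip": 0, "squeeze": 40}}

```text
clock: 2.12
position: [0.3118, -0.3516, 0.2109]
ee_rot: [0.861, 0.509, -0.0, 0.0]
ft_force: [0.8, -0.4, 0.8]
grip_width: -0.006
```

>>> {"name": "arm_command", "arguments": {"targets": "56 0 5.7 0 0 -0.156; 55.5 8.5 5.7 0 0 -0.156; 53.5 17 5.7 0 0 -0.156; 50 25.5 5.7 0 0 -0.156; 46 33 5.7 0 0 -0.156"}}

```text
clock: 2.75
position: [0.4479, -0.1058, 0.1825]
ee_rot: [0.602, 0.798, -0.0, 0.001]
ft_force: [0.6, -1.5, -0.5]
grip_width: -0.0
```

>>> {"name": "arm_command", "arguments": {"targets": "40 39.5 5 0 0 -0.156; 33.5 45 5 0 0 -0.156; 26 50 5 0 0 -0.156"}}

```text
clock: 3.12
position: [0.5296, 0.0416, 0.1675]
ee_rot: [0.401, 0.916, 0.0, 0.001]
ft_force: [0.4, -0.7, 0.5]
grip_width: -0.003
```

Run:
```python
from plan import *
st(); p=shot('wrist','w1.png'); 
for k in ['lid_edge','slot_mouth','lower_plate','press']: find(p,k)
s=shot('side','s3.png'); st()
plan(loc(-14,-35,122),2.31,1)
```

```text
t 3.12 pos [0.5296 0.0416 0.1675] yaw 2.3161 z [ 1.e-03 -4.e-04 -1.e+00] F [ 0.42 -0.68  0.49] w -0.3
lid_edge 0.76 [0.5653 0.0569 0.1027]
slot_mouth 0.42 [ 0.4674 -0.2179  0.0186]
lower_plate 0.84 [0.5228 0.099  0.0325]
press 0.94 [0.5613 0.0579 0.0986]
t 3.42 pos [0.5286 0.0392 0.1672] yaw 2.3099 z [-2.e-04 -7.e-04 -1.e+00] F [-0.89 -0.16 -0.35] w -0.4
-0.2 2.3 45.2 -0.001 0.000 -0.000
```

View pics/w1.png

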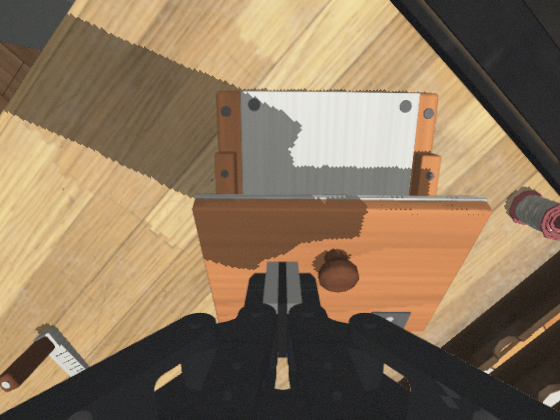

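View pics/s3.png

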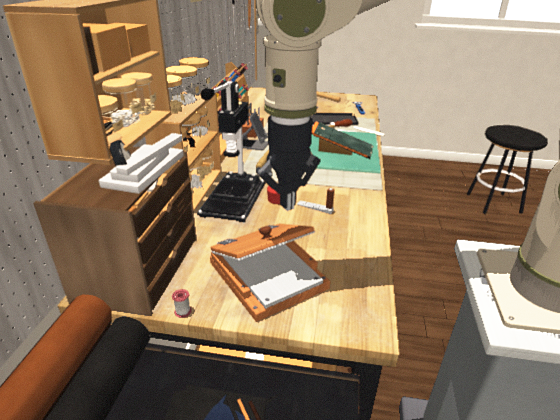

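>>> {"name": "arm_command", "arguments": {"targets": "0 2 44 0 0 0; 2.5 0 7 0 0 0; 5 0 9.5 0 0 0; 5 0 9.5 0 0 0"}}

```text
clock: 3.92
position: [0.5224, 0.0504, 0.0981]
ee_rot: [0.404, 0.915, 0.0, 0.001]
ft_force: [1.5, -3.9, 1.5]
grip_width: 0.0
```

>>> {"name": "arm_command", "arguments": {"targets": "4 0 9.5 0 0 0; 3 0 9.5 0 0 0; 2 0 9.5 0 0 0"}}

```text
clock: 4.3
position: [0.5159, 0.0579, 0.0684]
ee_rot: [0.403, 0.915, 0.0, 0.0]
ft_force: [3.4, -1.0, 3.0]
grip_width: 0.001
```

>>> {"name": "arm_command", "arguments": {"targets": "1.5 0 5 0 0 0; 0 0 4 0 0 0; 0 0 0 0 0 0"}}

```text
clock: 4.68
position: [0.5143, 0.0592, 0.0601]
ee_rot: [0.403, 0.915, -0.0, -0.0]
ft_force: [-3.0, 0.2, 9.3]
grip_width: 0.002
```

>>> {"name": "arm_command", "arguments": {"targets": "0 0 2 0 0 0; 0 0 0 0 0 0; 0 0 0 0 0 0"}}

```text
clock: 5.05
position: [0.5145, 0.0593, 0.0598]
ee_rot: [0.403, 0.915, -0.001, -0.0]
ft_force: [-13.2, -1.3, 33.0]
grip_width: 0.001
```

>>> {"name": "arm_command", "arguments": {"targets": "0 0 -20 0 0 0; 0 0 -60 0 0 0; 20 -30 -40 0 0 0; 0 0 0 0 0 0", "grip": 60}}

```text
clock: 5.55
position: [0.4791, 0.0533, 0.1809]
ee_rot: [0.403, 0.915, -0.0, 0.003]
ft_force: [-0.5, -0.6, -0.6]
grip_width: 0.702
```

Run:
```python
from plan import *
st(); p=shot('wrist','w2.png'); t=shot('top','t3.png'); s=shot('side','s4.png'); st()
def c(n,x0,y0,x1,y1,k,f):
    im=cv2.imread('pics/'+n); cv2.imwrite('pics/'+f,cv2.resize(im[y0:y1,x0:x1],None,fx=k,fy=k,interpolation=cv2.INTER_CUBIC))
c('s4.png',200,215,340,320,5,'s4c.png')
import pickle; pickle.dump((p,t,s),open('shots1.pkl','wb'))
# predicted shut-lid pts in wrist
for X in [(-99.5,65,33),(-99.5,-65,33),(-55,85,52),(-55,-85,52),(-100,85,22),(-100,-85,22)]: print(X,np.round(pix(p,loc(*X))[0],1))
```

```text
t 5.55 pos [0.4791 0.0533 0.1809] yaw 2.3119 z [ 0.0048 -0.0022 -1.    ] F [-0.49 -0.61 -0.6 ] w 59.9
t 5.7 pos [0.4789 0.0529 0.1772] yaw 2.3114 z [-8.e-04 -2.e-04 -1.e+00] F [-0.21 -0.08 -0.46] w 60.0
(-99.5, 65, 33) [444.4 149.6]
(-99.5, -65, 33) [280.4 148.9]
(-55, 85, 52) [472.6 210.2]
(-55, -85, 52) [254.4 210. ]
(-100, 85, 22) [462.5 147.4]
(-100, -85, 22) [255.9 146.7]
```

View pics/w2.png

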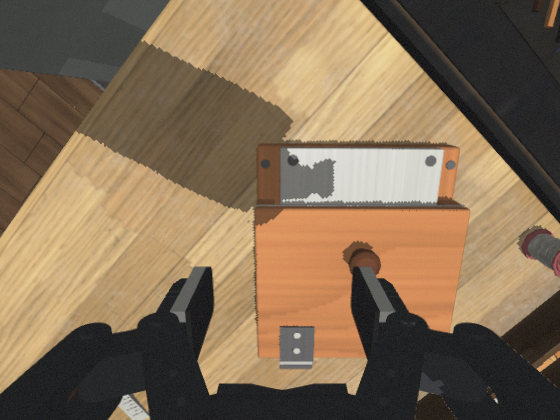

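View pics/s4c.png

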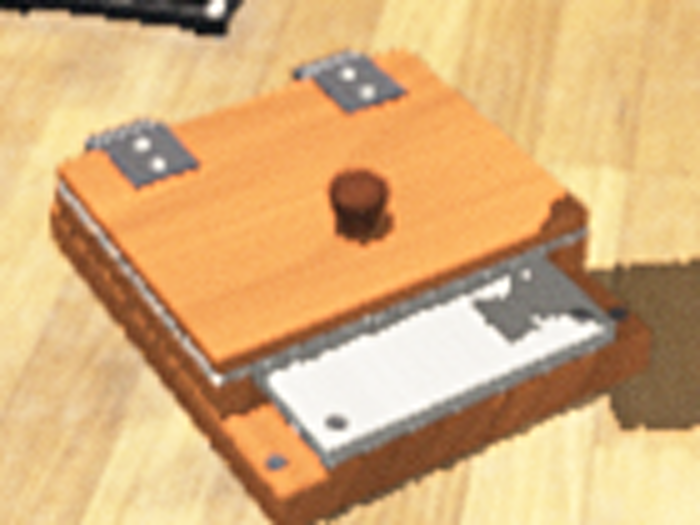

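Run:
```python
from plan import *
plan([.459,-.224,.15],-.320+np.pi,5)
```

```text
-38.2 -40.3 5.5 -0.000 -0.000 -0.102; -33.9 -44.0 5.4 -0.000 -0.000 -0.102; -29.2 -47.2 5.4 -0.000 -0.000 -0.102; -24.3 -49.9 5.4 -0.000 -0.000 -0.102; -19.1 -52.1 5.4 -0.000 -0.000 -0.102
```

>>> {"name": "arm_command", "arguments": {"targets": "-38 -40.5 5.5 0 0 -0.102; -34 -44 5.4 0 0 -0.102; -29 -47 5.4 0 0 -0.102; -24.5 -50 5.4 0 0 -0.102; -19 -52 5.4 0 0 -0.102"}}

```text
clock: 6.32
position: [0.4587, -0.225, 0.1489]
ee_rot: [0.157, 0.988, 0.001, -0.001]
ft_force: [1.1, 0.2, -1.0]
grip_width: 0.7
```

>>> {"name": "arm_command", "arguments": {"targets": "0 0 0 0 0 0; 0 0 0 0 0 0"}}

```text
clock: 6.58
position: [0.4592, -0.2226, 0.1494]
ee_rot: [0.159, 0.987, 0.001, -0.001]
ft_force: [0.3, 0.9, -0.8]
grip_width: 0.707
```

Run:
```python
from plan import *
st(); p=shot('wrist','w3.png')
import pickle; pickle.dump(p,open('w3.pkl','wb'))
for k in ['gauge_tip','gauge_grip','gauge']: find(p,k)
gx,gy,gt=.459,-.224,-.320
c,s=np.cos(gt),np.sin(gt)
for X in [(89,10,2),(89,-10,2),(9,10,9),(9,-10,9),(0,0,66),(8,8,66),(8,-8,66),(-8,8,66),(-8,-8,66)]:
    print(X,np.round(pix(p,[gx+(c*X[0]-s*X[1])/1e3,gy+(s*X[0]+c*X[1])/1e3,X[2]/1e3])[0],1))
plan([.459,-.224,.034],-.320+np.pi,3)
```

```text
t 6.58 pos [ 0.4592 -0.2226  0.1494] yaw 2.8216 z [-0.0016  0.0024 -1.    ] F [ 0.3   0.92 -0.78] w 60.4
gauge_tip 0.83 [ 0.489  -0.2292  0.0056]
gauge_grip 0.58 [ 0.5536 -0.0476  0.0502]
gauge 0.77 [ 0.4936 -0.2301  0.0035]
(89, 10, 2) [290.9 297.6]
(89, -10, 2) [268.5 297.7]
(9, 10, 9) [291.8 214.4]
(9, -10, 9) [267.1 214.4]
(0, 0, 66) [279.  226.8]
(8, 8, 66) [291.3 238.3]
(8, -8, 66) [266.8 238.4]
(-8, 8, 66) [291.5 215. ]
(-8, -8, 66) [266.5 215. ]
-0.0 -0.6 38.9 0.000 -0.000 0.001; -0.0 -0.6 38.9 0.000 -0.000 0.001; -0.0 -0.6 38.9 0.000 -0.000 0.001
```

View pics/w3.png

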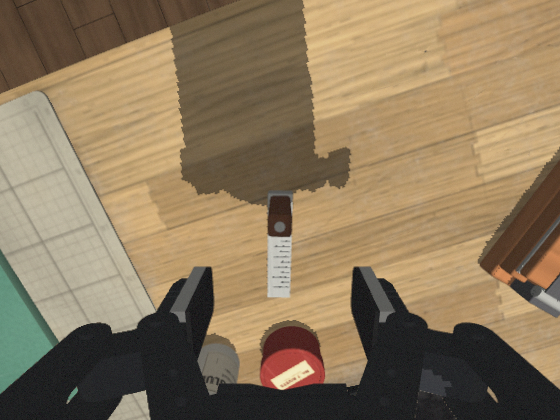

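>>> {"name": "arm_command", "arguments": {"targets": "0 -0.7 39 0 0 0; 0 -0.6 39 0 0 0; 0 0 37.5 0 0 0; 0 0 0 0 0 0"}}

```text
clock: 7.28
position: [0.4573, -0.2233, 0.0333]
ee_rot: [0.159, 0.987, 0.001, -0.002]
ft_force: [-0.2, 0.7, -0.2]
grip_width: 0.702
```

>>> {"name": "arm_command", "arguments": {"targets": "0 0 0 0 0 0; 0 0 0 0 0 0; 0 0 0 0 0 0; 0 0 0 0 0 0; 0 0 0 0 0 0", "grip": 0, "squeeze": 50}}

```text
clock: 7.9
position: [0.4597, -0.2253, 0.0367]
ee_rot: [0.159, 0.987, -0.001, 0.001]
ft_force: [-0.7, 0.6, 8.5]
grip_width: 0.18
```

Run:
```python
from plan import *
st(); p=shot('wrist','w4.png')
```

```text
t 7.9 pos [ 0.4597 -0.2253  0.0367] yaw 2.8216 z [ 0.0019 -0.0015 -1.    ] F [-0.71  0.58  8.46] w 15.3
```

View pics/w4.png

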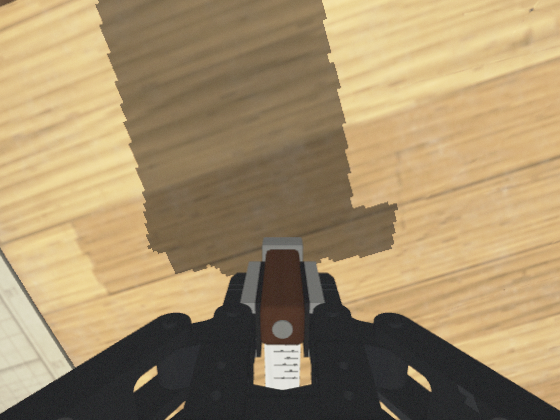

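>>> {"name": "arm_command", "arguments": {"targets": "0 0 -15 0 0 0; 0 0 -50 0 0 0; 0 0 -48 0 0 0; 0 0 0 0 0 0"}}

```text
clock: 8.45
position: [0.461, -0.2256, 0.1529]
ee_rot: [0.159, 0.987, -0.002, 0.003]
ft_force: [0.6, 0.5, -1.4]
grip_width: 0.184
```

Run:
```python
from plan import *
st(); plan(loc(-170,0,125),2.3096,8)
```

```text
t 8.45 pos [ 0.461  -0.2256  0.1529] yaw 2.8218 z [ 0.0063 -0.0042 -1.    ] F [ 0.58  0.49 -1.35] w 15.7
17.1 47.7 3.3 -0.000 0.001 0.064; 20.1 46.5 3.3 -0.000 0.001 0.064; 23.0 45.1 3.3 -0.000 0.001 0.064; 25.9 43.6 3.3 -0.000 0.001 0.064; 28.6 41.8 3.4 -0.000 0.001 0.064
31.2 39.9 3.4 -0.000 0.001 0.064; 33.7 37.8 3.4 -0.000 0.001 0.064; 36.1 35.6 3.5 -0.000 0.001 0.064
```

>>> {"name": "arm_command", "arguments": {"targets": "17 47.5 3.3 0 0 0.064; 20 46.5 3.3 0 0 0.064; 23 45 3.3 0 0 0.064; 26 43.5 3.3 0 0 0.064; 28.5 42 3.3 0 0 0.064"}}

```text
clock: 9.07
position: [0.4522, 0.0296, 0.1316]
ee_rot: [0.316, 0.949, -0.0, 0.0]
ft_force: [1.4, 0.3, -0.7]
grip_width: 0.182
```

>>> {"name": "arm_command", "arguments": {"targets": "31 40 3.3 0 0 0.064; 33.5 38 3.3 0 0 0.064; 36 35.5 3.3 0 0 0.064; 0 0 0 0 0 0; 0 0 0 0 0 0"}}

```text
clock: 9.7
position: [0.4493, 0.1795, 0.1215]
ee_rot: [0.404, 0.915, -0.0, -0.0]
ft_force: [-0.2, -0.9, -1.2]
grip_width: 0.184
```

Run:
```python
from plan import *
st(); p=shot('wrist','w5.png'); s=shot('side','s5.png');t=shot('top','t5.png'); st()
for q in (p,s,t): find(q,'gauge_tip')
def c(n,x0,y0,x1,y1,k,f):
    im=cv2.imread('pics/'+n); cv2.imwrite('pics/'+f,cv2.resize(im[y0:y1,x0:x1],None,fx=k,fy=k,interpolation=cv2.INTER_CUBIC))
c('s5.png',200,200,360,320,5,'s5c.png'); c('t5.png',155,130,295,260,4.5,'t5c.png')
plan(loc(-154,0,73),2.3096,2)
```

```text
t 9.7 pos [0.4493 0.1795 0.1215] yaw 2.3106 z [-7.e-04 -6.e-04 -1.e+00] F [-0.2  -0.9  -1.21] w 15.7
t 9.85 pos [0.4498 0.1786 0.1217] yaw 2.308 z [-0.e+00 -8.e-04 -1.e+00] F [ 0.13 -0.72 -1.03] w 15.4
gauge_tip 0.72 [0.4478 0.1822 0.1256]
gauge_tip 0.66 [0.462  0.1753 0.0957]
gauge_tip 0.91 [0.4791 0.1447 0.0851]
-8.3 0.7 24.4 -0.000 0.000 -0.001; -8.3 0.7 24.4 -0.000 0.000 -0.001
```

View pics/w5.png

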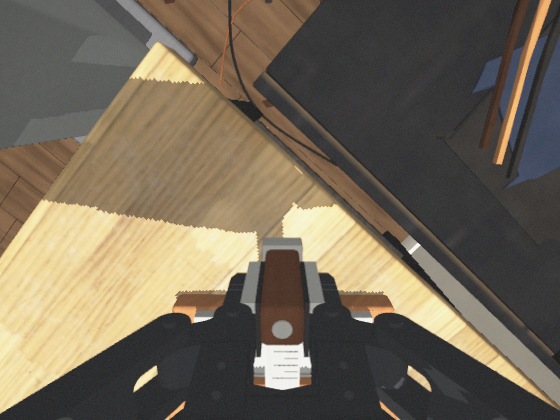

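View pics/s5c.png

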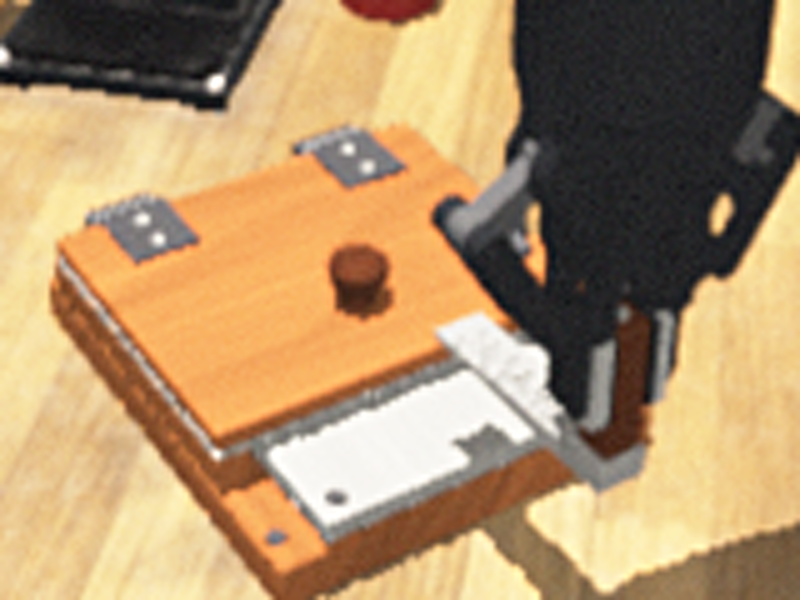

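View pics/t5c.png

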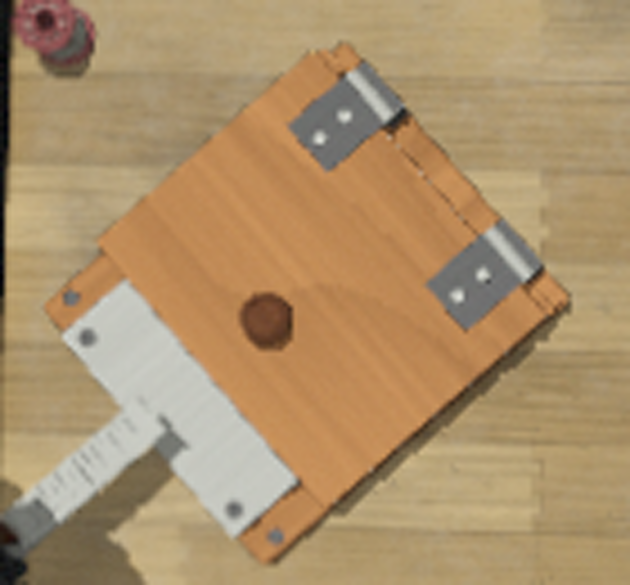

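Run:
```python
from plan import *
s=shot('side','s6.png');t=shot('top','t6.png'); o=manip.get_obs(); st()
a=2.308-np.pi; c,sn=np.cos(a),np.sin(a); P=o['position']
for tilt in (-.05,0,.05):
  for X in [(89,10,2),(89,-10,2),(-9,10,0)]:
    X=np.array(X,float)/1e3; X=R.from_euler('y',tilt).apply(X-[0,0,.045])+[0,0,.045]
    W=[P[0]+c*X[0]-sn*X[1],P[1]+sn*X[0]+c*X[1],P[2]-.0367+X[2]]
    print(tilt,np.round((pix(s,W)[0]-[200,200])*5+2,0),np.round((pix(t,W)[0]-[155,130])*4.5+2,0))
```

```text
t 10.1 pos [0.4498 0.1794 0.1218] yaw 2.3089 z [ 2.e-04 -3.e-04 -1.e+00] F [ 0.15 -0.33 -0.6 ] w 15.3
-0.05 [431. 313.] [141. 397.]
-0.05 [477. 295.] [169. 430.]
-0.05 [592. 489.] [-13. 536.]
0 [434. 326.] [140. 400.]
0 [479. 308.] [168. 433.]
0 [596. 492.] [-17. 539.]
0.05 [437. 339.] [138. 403.]
0.05 [482. 321.] [166. 436.]
0.05 [600. 495.] [-20. 543.]
```

>>> {"name": "arm_command", "arguments": {"targets": "-8 0 24 0 0 0; -8 0 24 0 0 0; 0 0 0 0 0 0"}}

```text
clock: 10.48
position: [0.4599, 0.1674, 0.0728]
ee_rot: [0.404, 0.915, -0.001, -0.001]
ft_force: [-0.3, 0.2, -0.7]
grip_width: 0.181
```

>>> {"name": "arm_command", "arguments": {"targets": "0 0 1.5 0 0 0; 0 0 1 0 0 0; 0 0 0 0 0 0"}}

```text
clock: 10.85
position: [0.4605, 0.1682, 0.0717]
ee_rot: [0.404, 0.915, 0.0, 0.0]
ft_force: [0.2, -0.1, -2.3]
grip_width: 0.181
```

>>> {"name": "arm_command", "arguments": {"targets": "0 0 1 0 0 0; 0 0 0 0 0 0; 0 0 0 0 0 0"}}

```text
clock: 11.22
position: [0.4606, 0.1683, 0.0706]
ee_rot: [0.404, 0.915, 0.0, 0.0]
ft_force: [-1.7, 1.2, 5.8]
grip_width: 0.18
```

>>> {"name": "arm_command", "arguments": {"targets": "0 0 1 0 0 0; 0 0 0 0 0 0; 0 0 0 0 0 0"}}

```text
clock: 11.6
position: [0.4605, 0.1689, 0.0699]
ee_rot: [0.404, 0.915, 0.0, 0.0]
ft_force: [-3.2, 0.9, 8.5]
grip_width: 0.18
```

>>> {"name": "arm_command", "arguments": {"targets": "0 0 -1.2 0 0 0; 0 0 0 0 0 0; 0 0 0 0 0 0"}}

```text
clock: 11.98
position: [0.4603, 0.1679, 0.0703]
ee_rot: [0.404, 0.915, -0.0, -0.0]
ft_force: [0.1, 0.3, 0.1]
grip_width: 0.181
```

```bash
cat >> plan.py <<'E'
def lst():
    o=manip.get_obs(); d=(o['position']-[PX,PY,0])*1e3; c,s=np.cos(PT),np.sin(PT)
    F=o['ft_force']; print('local',np.round([c*d[0]+s*d[1],-s*d[0]+c*d[1],d[2]],1),'Floc',np.round([c*F[0]+s*F[1],-s*F[0]+c*F[1],F[2]],1),'M',np.round(o['torque'],2)); st()
E
python3 - <<'E'
from plan import *
lst(); s=shot('side','s7.png'); lst()
im=cv2.imread('pics/s7.png')[200:320,200:360]; cv2.imwrite('pics/s7c.png',cv2.resize(im,None,fx=5,fy=5,interpolation=cv2.INTER_CUBIC))
E
```

```text
local [-155.3   -1.1   70.3] Floc [-0.1  0.3  0.1] M [-0.02 -0.03 -0.02]
t 11.97 pos [0.4603 0.1679 0.0703] yaw 2.3096 z [-2.e-04 -2.e-04 -1.e+00] F [0.15 0.26 0.15] w 15.4
local [-155.3   -1.    70.3] Floc [ 1.  -0.3  0.1] M [-0.07  0.04 -0.02]
t 12.03 pos [0.4603 0.1679 0.0703] yaw 2.3096 z [-2.e-04 -2.e-04 -1.e+00] F [ 0.48 -0.9   0.08] w 15.2
```

View pics/s7c.png

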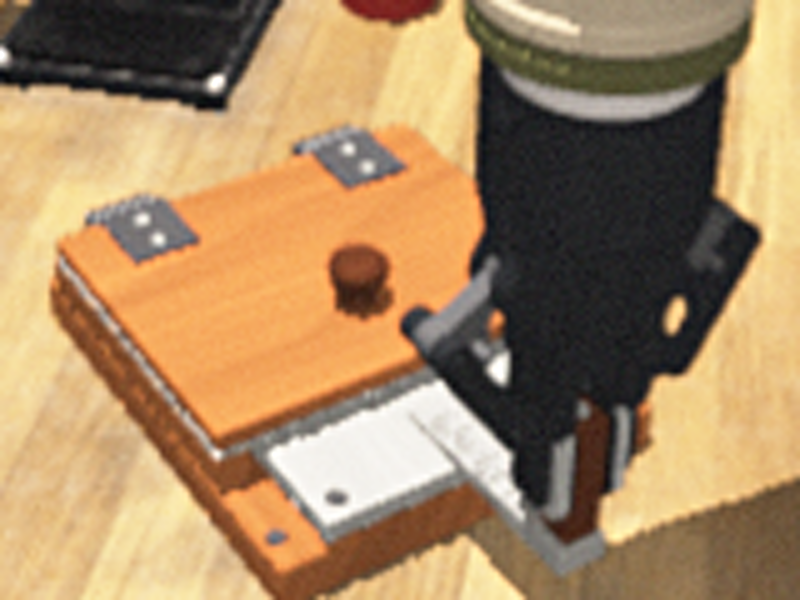

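>>> {"name": "arm_command", "arguments": {"targets": "-5 0 0 0 0 0; -6 0 0 0 0 0; -6 0 0 0 0 0; -6 0 0 0 0 0; 0 0 0 0 0 0"}}

```text
clock: 12.65
position: [0.4765, 0.1505, 0.0705]
ee_rot: [0.404, 0.915, 0.0, 0.0]
ft_force: [0.5, -0.3, 0.8]
grip_width: 0.177
```

Run:
```python
from plan import *
lst()
```

```text
local [-131.6   -0.8   70.5] Floc [0.6 0.2 0.8] M [-0.18 -0.18 -0.02]
t 12.65 pos [0.4765 0.1505 0.0705] yaw 2.3089 z [ 5.e-04 -2.e-04 -1.e+00] F [ 0.54 -0.33  0.84] w 15.1
```

>>> {"name": "arm_command", "arguments": {"targets": "-5 0 0 0 0 0; -5 0 0 0 0 0; -4 0 0 0 0 0; 0 0 0 0 0 0; 0 0 0 0 0 0"}}

```text
clock: 13.28
position: [0.4858, 0.1408, 0.0708]
ee_rot: [0.404, 0.915, 0.0, 0.0]
ft_force: [-0.6, 0.9, 4.5]
grip_width: 0.178
```

Run:
```python
from plan import *
lst()
```

```text
local [-118.1   -0.5   70.8] Floc [-1.1  0.2  4.5] M [0.43 0.07 0.02]
t 13.28 pos [0.4858 0.1408 0.0708] yaw 2.3097 z [ 8.e-04  1.e-04 -1.e+00] F [-0.59  0.94  4.52] w 15.2
```

>>> {"name": "arm_command", "arguments": {"targets": "-2 0 0 0 0 0; -2 0 0 0 0 0; 0 0 0 0 0 0; 0 0 0 0 0 0"}}

```text
clock: 13.78
position: [0.4875, 0.1391, 0.0708]
ee_rot: [0.404, 0.915, 0.0, -0.0]
ft_force: [-5.6, 4.5, 9.1]
grip_width: 0.183
```

Run:
```python
from plan import *
lst()
```

```text
local [-115.7   -0.4   70.8] Floc [-7.1 -1.1  9.1] M [1.17 1.15 0.03]
t 13.78 pos [0.4875 0.1391 0.0708] yaw 2.3109 z [-5.0e-04  1.1e-03 -1.0e+00] F [-5.59  4.5   9.06] w 15.6
```

>>> {"name": "arm_command", "arguments": {"targets": "0 0 -0.5 0 0 0; 0 0 0 0 0 0; 0 0 0 0 0 0"}}

```text
clock: 14.15
position: [0.4876, 0.1387, 0.0709]
ee_rot: [0.404, 0.915, 0.0, -0.0]
ft_force: [-2.3, 4.0, 3.1]
grip_width: 0.183
```

Run:
```python
from plan import *
lst(); s=shot('side','s8.png'); t=shot('top','t8.png'); lst()
im=cv2.imread('pics/s8.png')[215:320,200:340]; cv2.imwrite('pics/s8c.png',cv2.resize(im,None,fx=5.5,fy=5.5,interpolation=cv2.INTER_CUBIC))
```

```text
local [-115.4   -0.6   70.9] Floc [-4.5  1.   3.1] M [1.37 0.67 0.1 ]
t 14.15 pos [0.4876 0.1387 0.0709] yaw 2.3107 z [-6.e-04  1.e-03 -1.e+00] F [-2.34  4.02  3.14] w 15.7
local [-115.4   -0.6   70.9] Floc [-6.2  1.7  3. ] M [1.37 0.66 0.06]
t 14.25 pos [0.4876 0.1387 0.0709] yaw 2.3107 z [-6.e-04  1.e-03 -1.e+00] F [-2.91  5.76  2.99] w 15.2
```

View pics/s8c.png

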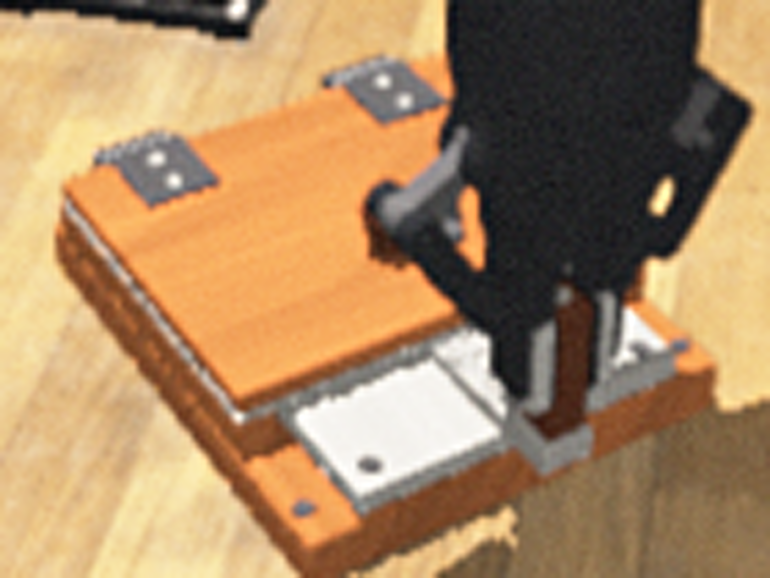

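>>> {"name": "arm_command", "arguments": {"targets": "-1 0 0 0 0 0; 0 0 0 0 0 0; 0 0 0 0 0 0; 0 0 0 0 0 0"}}

```text
clock: 14.75
position: [0.488, 0.1381, 0.0709]
ee_rot: [0.404, 0.915, 0.0, -0.001]
ft_force: [-4.6, 5.6, 4.3]
grip_width: 0.178
```

Run:
```python
from plan import *
lst(); s=shot('side','s9.png'); lst();t=shot('top','t9.png'); w=shot('wrist','w9.png'); lst()
im=cv2.imread('pics/s9.png')[215:320,200:340]; cv2.imwrite('pics/s9c.png',cv2.resize(im,None,fx=5.5,fy=5.5,interpolation=cv2.INTER_CUBIC))
a=cv2.imread('pics/s4.png').astype(int);b=cv2.imread('pics/s9.png').astype(int)
# lid left-front edge shift between shut reference and now
for x in (236,240,246,252,258): 
    ca,cb=a[265:300,x,2],b[265:300,x,2]; ds=[np.abs(ca[5:-5]-cb[5+d:len(cb)-5+d]).mean() for d in range(-4,5)]; print(x,np.argmin(ds)-4,np.round(ds,1))
for n in ['round_tin','glue_bottle','thread_spool']: find(t,n,1)
```

```text
local [-114.7   -0.7   70.9] Floc [-7.3  0.4  4.3] M [1.39 0.95 0.04]
t 14.75 pos [0.488  0.1381 0.0709] yaw 2.3107 z [-0.001   0.0011 -1.    ] F [-4.62  5.6   4.32] w 15.2
local [-114.7   -0.7   70.9] Floc [-6.1  1.1  4.8] M [1.33 0.97 0.04]
t 14.8 pos [0.488  0.1381 0.0709] yaw 2.3108 z [-0.001   0.0011 -1.    ] F [-3.27  5.23  4.84] w 15.3
local [-114.7   -0.7   70.9] Floc [-5.9  1.2  4.6] M [1.41 0.96 0.01]
t 14.9 pos [0.488  0.1381 0.0709] yaw 2.3108 z [-0.001   0.0011 -1.    ] F [-3.09  5.14  4.57] w 15.4
236 0 [30.  29.4 23.6 13.5  3.3 14.2 26.9 38.1 43.2]
240 0 [20.2 18.4 16.1 10.8  2.8 10.7 17.8 21.9 26.8]
246 0 [21.6 17.3 12.4  7.6  2.3  7.1 12.1 16.4 25. ]
252 0 [22.8 17.9 13.8  8.   3.4 10.6 19.9 29.3 39.1]
258 0 [37.9 29.  20.5 11.6  1.7 10.6 20.  30.8 43.8]
round_tin 0.91 [ 0.6022 -0.261   0.0341]
glue_bottle 0.75 [ 0.5884 -0.3208  0.0809]
thread_spool 0.69 [0.698  0.1781 0.0395]
```

View pics/s9c.png

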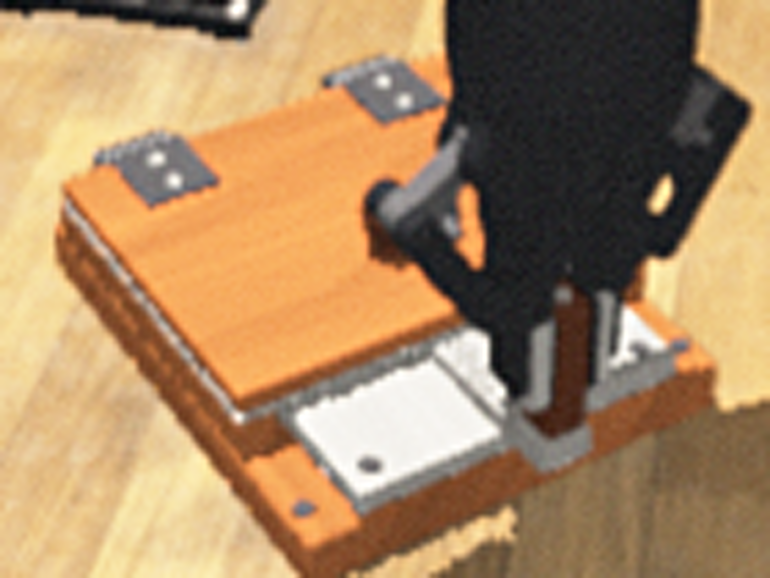

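View pics/t9.png

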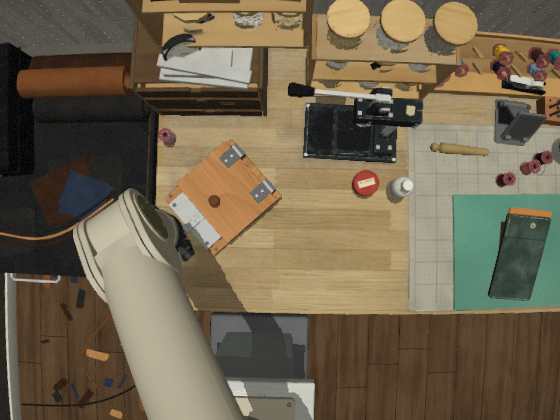

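Run:
```python
from plan import *
lst(); print(manip.hand_in())
```

```text
local [-114.7   -0.7   70.9] Floc [-6.6  1.7  4.9] M [1.38 0.99 0.  ]
t 15.05 pos [0.488  0.1381 0.0709] yaw 2.3107 z [-0.0011  0.0011 -1.    ] F [-3.17  5.99  4.86] w 15.5
the job is handed in; nothing more can be done
None
```

I shut the lid, picked up the gauge by its grip, laid the blade on the lower plate and slid it into the slot. I handed the job in at about 15 s, still holding the gauge there. The hand-in gives no verdict.

**Lid:** I pressed it down until it stopped hard; another 2 mm of commanded travel moved it only 0.3 mm and the force rose to 33 N. After the gauge was in, the side camera showed no shift of the lid edge compared with the shut picture.

**Gauge:** By my press fit, the tip is about 29 mm behind the lid's front edge and the tool is square to the slot within about 0.01 rad. I judged the blade flat from the pictures only; I took no final tilt measurement.

**Contact:** The final readings were about 6–7 N resisting the push and about 5 N upward. The push resistance levelled off when I went the last 1 mm in. I inferred contact with both plates from these wrist readings, because the two plate forces can't be measured separately.

**Grip:** The fingers stayed on the 16 mm grip with a 50 N squeeze, reading about 15.5 mm open.

**Bystanders:** In the top camera the tin, bottle and spool were within about 2 mm of where they started.

**Disagreements:** The slot height came out at about 5 mm from where the blade touched the plate, but about 4.5 mm from where the taper met the lid. My first camera fit put the plate top at about 31 mm, below its stated range, so I relied on the touch reading instead.

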